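# Weigh a batch of carving blanks

### The job

Weigh the loose carving blanks on the bench: first press the scale's recessed zero button with the stylus from the wooden stand, then load all the blanks on the tray together, carry it over to the scale and tip it so that they slide off into the scale's pan. Finish with every blank in the pan, the stylus hanging upright in its stand and the empty tray squarely back on its mat, and leave the mug, glue bottle and mallet where they stand.

Things in the scene. Friction and masses are not known exactly. Their poses are not given: they have to be found in the camera images.
- tray: Plywood tray on the mat, 210 (x) by 182 mm (y), 0.3 kg. Origin: middle of the underside. Floor 6 mm thick. Edge at -x open. Side walls 26 mm tall, 170 mm apart inside. At +x (x = 91 to 105 mm) a grip board, 14 mm thick, top 98 mm above the underside, 110 mm wide (y), 182 mm wide below 40 mm. Blanks start to slide on its floor at 26 to 36 degrees of tilt (friction 0.48 to 0.72).
- tray_grip (a point): Point to grip the tray's grip board, midway in its 14 mm thickness and width, 80 mm above the tray's underside; pinch along the tray's x. Axes as the tray's.
- tray_lip (a point): Middle of the tray's open edge, on the floor's upper surface: tray frame (-105, 0, 6) mm. Axes as the tray's.
- mat: Fixed black rubber mat, 250 mm (x) by 220 mm (y), 3 mm thick, the tray's place; the tray starts centred on it within 8 mm, its x along the mat's x. Origin: middle of its underside. Its -x side faces the middle of the bench.
- scale: Fixed bench scale, 320 mm (x) by 210 mm (y); origin at the middle of its footprint on the bench. Its deep steel pan, open at the top, is screwed on, centred 40 mm towards +x; the 80 mm wide control console, top face 48 mm above the bench, lies at its -x end, towards the robot.
- pan_floor (a point): Centre of the pan's inner floor, 44 mm above the bench. Axes as the scale's. The pan is 240 mm (x) by 210 mm (y) outside, walls 4 mm thick (232 by 202 mm inside), rim 86 mm above this point, 130 mm above the bench.
- zero_top (a point): Middle of the top of the zero button, a black 15 mm disc at the bottom of an 18 mm square recess in the middle of the console (scale frame x = -120 mm, y = 0); released it lies 4 mm below the console's top face (44 mm above the bench).
- zero (a joint): Travel of the zero button, m: 0 released, 0.005 fully down; it moves straight down, starts to move at 1 N, is fully down at 3.5 N and springs back. It counts as pressed beyond 0.003.
- stand: Fixed beech block, 80 by 80 mm, 70 mm tall, with a 24 mm square hole (plus 1 mm) right through from top to bottom in its middle. Origin: middle of its underside.
- stylus: The stylus: a steel rod 8 mm thick and 62 mm long pointing down, a brass collar 44 mm across and 6 mm thick above it, and a wooden handle 22 mm square and 60 mm tall on top; 128 mm overall, 80 g. Origin: the lower end of the rod (its pressing tip); z up along the handle. At the start it hangs upright in the stand's hole, the collar on the stand's top, the tip 8 mm above the bench.
- stylus_grip (a point): Point to grip the stylus: in its handle, 105 mm above its tip; the handle's flat sides face the stylus's x and y.
- blank_spoon: Spoon blank: block 50 x 34 x 30 mm centred on the origin, with a stub 20 mm long and 18 mm wide at +x (x from -25 to 45 mm). Dark walnut, about 50 g; long side along x, z up at the start; origin at the middle of the underside. 2 to 4 of the four blanks are present; an absent one has no pose.
- blank_duck: Duck blank: block 70 x 34 x 28 mm with a head 22 x 26 mm, 18 mm high, on top near its +x end (x from 13 to 35 mm; 46 mm tall in all). Dark walnut, about 50 g; long side along x, z up at the start; origin at the middle of the underside. 2 to 4 of the four blanks are present; an absent one has no pose.
- blank_arch: Arch blank: 72 x 34 x 32 mm, with a gap 28 mm wide and 16 mm high cut through its underside along y. Dark walnut, about 50 g; long side along x, z up at the start; origin at the middle of the underside. 2 to 4 of the four blanks are present; an absent one has no pose.
- blank_octagon: Octagonal bar: 70 mm long, 34 mm across flats, lying on a flat. Dark walnut, about 50 g; long side along x, z up at the start; origin at the middle of the underside. 2 to 4 of the four blanks are present; an absent one has no pose.
- mug: Bystander: blue ceramic mug, 80 mm across, 90 mm tall; origin at the middle of its underside.
- glue: Bystander: white glue bottle, 60 mm across, 150 mm tall; origin at the middle of its underside.
- mallet: Bystander: dark wooden carver's mallet standing on its head, 90 mm across, 176 mm tall; origin at the middle of its underside.

How it is judged:
By the outcome, as a careful person would: the job done as asked, in the order asked, and still so for the second after the job is handed in, with the robot touching nothing.
Of blank_spoon, blank_duck, blank_arch, blank_octagon only 2 to 4 are there at a start; the rules pass over those that are not, and their reading is None.
At some moment in a run one of blank_spoon, blank_duck, blank_arch, blank_octagon may be knocked a few centimetres aside while the robot is not near it.
It also fails if it takes over 210 s, if anything falls off the work surface, if the arm or the gripper's body presses on something with over 40 N, if the wrist force passes 120 N, or if a joint passes its speed limit or range.

### The arm

A 6-joint arm with a two-finger parallel gripper is mounted at the origin on the work surface. World frame = base frame: x ahead of the robot, y to its left, z up, the work surface at z = 0. Lengths are in m, angles in rad, forces in N, time in s.
With the tool pointing down it reaches from about 0.2 to 0.875 m from the base axis. Payload 3.4 kg.
Tool frame: the origin (TCP) lies at the very end of the fingers, on their centre line; the grasp point (between the pads) lies 19 mm behind it; z points along the fingers, y is the line along which they close (so a half turn about z gives the same grasp; the last joint's range is limited). The gripper opens to 94 mm and grips with 3 to 60 N. Pads are 16 mm wide; open, the fingers measure 119 mm over their backs; the gripper's body (75 mm by 177 mm) begins 78 mm behind the grasp point.
Start: joints at [-1.399, 0.276, 1.505, -0, 1.361, -0.121], TCP at [0.166, -0.551, 0.205] pointing down, gripper open.
Joint ranges: [-2.89, 2.89], [-0.75, 2.08], [0.22, 2.7], [-1.18, 4.32], [0.11, 2.71], [-2.7, 2.7]. Speed limits (rad/s): [2.57, 2.57, 3.14, 3.14, 3.14, 3.14].

### API

Orientations are given as a unit quaternion [w, x, y, z].
In Python, from rig import * gives the robot as it stands.
- The arm moves only by the tool move_arm, never from a script. Its argument "increments" is text: rows parted by semicolons, each of 6 numbers parted by spaces: the shift along the tool's x, y, z scaled (see below), then the turn, a rotation vector about the tool's x, y, z scaled (see below). In form: x y z rx ry rz; .... A call has 1 to 20 rows; each row is the pose to reach, as a shift and turn from the pose commanded when the call began, along the tool's axes at that moment; what a row does not reach only later rows make up. The controller multiplies each number of a shift by 50 cm and each number of a turn by 45 degrees. A row lasts 1/10 s, in which the tool goes at most 50 mm and 8.59 degrees, less where a joint would pass 70% of its speed; a pose out of reach is approached as far as the arm can. A call with a number of a shift or a turn outside -1 to 1 is refused whole. A call with a gripper value outside its range is refused whole. "hand" is the opening, from 0 (shut) to 1 (fully open), set as the call begins (left out, the last holds). The fingers move at their own pace and stop on an object; "force" is the grip in N (left out, the last holds). Time passes only in rows, so rows that repeat a pose let the fingers close. It gives the time, the measured TCP pose, the force, the opening and the grip force at its end, in the units of the state.
- sense(): the state, without advancing time (a new reading comes with each control period).
- camera(name): name is "scene" or "top" or "wrist"; returns a dict with "image" (384x512x3 uint8, red, green, blue), "z_map" (384x512 float32, m along the optical axis (not along the pixel's ray), 0 where there is no reading), "intrinsics" (3x3 intrinsics, pixels), "camera_from_world" (4x4, takes a point from world to camera coordinates). Camera axes: x right, y down, z forward; pixel columns grow to the right and rows downward; lengths in m; the calibration is good to about 2 mm. A picture is of the moment at which its call begins.
- sign_off(): hands the job in; it is judged then, once.
The state is a dict: "time": time; "q": joint angles; "joint_vel": joint speeds; "effort": joint torques, N m; "eef_pos": TCP position; "eef_rot": TCP orientation; "ft_force": force on the tool from outside, world axes, zero at the start; "moment": the same for the moment, N m; "opening": opening from 0.0 (shut) to 1.0 (fully open); "grip_force": force on a finger pad.
Only numpy, scipy, OpenCV 4.12 (cv2) and the standard library are available. Lean on these libraries where they do the work, as an engineer would, in place of code of your own. Each camera call takes 0.05 s, during which the arm holds its last target. There are 200 camera calls.

## Working session

There is one attempt and no reset: what is moved stays moved. The work goes in short steps, Python scripts to look and compute and a tool call to move; the robot and the scene stay as the last step left them, time stands still between calls to the robot, and variables do not carry over. Pictures are saved under pics/ and viewed, at most 14 in all, crops included, and the job is handed in when it is done.

Besides the shell and the picture viewer there is one more tool, called after "Call:" as name(argument=value, ...), one argument or row to a line, values as JSON. move_arm: Moves the arm, as the interface text tells. Its arguments: {"type":"object","properties":{"increments":{"type":"string"},"hand":{"type":"number"},"force":{"type":"number"}},"required":["increments"]}

```bash
mkdir -p pics && ls && python3 - <<'E'
from rig import *
import cv2,numpy as np
print(sense())
for n in("scene","top"):
    c=camera(n);cv2.imwrite(f"pics/{n}0.png",cv2.resize(c["image"][:,:,::-1],(800,600)))
    np.savez(f"{n}0.npz",**c);print(c["intrinsics"],c["camera_from_world"])
E
```

```text
pics
{'time': 0.0, 'q': array([-1.39898721e+00,  2.76577413e-01,  1.50611580e+00, -1.14814334e-05,
        1.36070870e+00, -1.20967967e-01]), 'joint_vel': array([ 0.00053991,  0.00035654, -0.00041746, -0.00103382,  0.00187695,
       -0.00042815]), 'effort': array([ 4.21241330e-04, -4.04577327e+01, -2.37225777e+01,  7.01773446e-02,
        3.45427799e-02, -1.26964756e-04]), 'eef_pos': array([ 0.16586184, -0.54996165,  0.20462169]), 'eef_rot': array([-9.04197311e-04,  9.89303738e-01,  1.45867391e-01, -2.86053915e-05]), 'ft_force': array([-0.27110161, -0.42253124,  0.45109649]), 'moment': array([-0.01044447, -0.11845317,  0.00584586]), 'grip_force': 0.0, 'opening': 0.9984334756676005}
[[425.4375801    0.         264.04300255]
 [  0.         425.4375801  183.80325188]
 [  0.           0.           1.        ]] [[ 0.22655875  0.97384567  0.01719724 -0.19396978]
 [ 0.68184335 -0.14596854 -0.71678646 -0.31025045]
 [-0.69552913  0.17412007 -0.69708065  1.66047058]
 [ 0.          0.          0.          1.        ]]
[[405.739809     0.         249.17100022]
 [  0.         405.739809   198.82862691]
 [  0.           0.           1.        ]] [[ 0.01531411 -0.99948567 -0.02817592  0.05963326]
 [-0.98904423 -0.01100425 -0.14720876  0.58136284]
 [ 0.14682299  0.0301216  -0.98870405  1.01332637]
 [ 0.          0.          0.          1.        ]]
```

View pics/scene0.png

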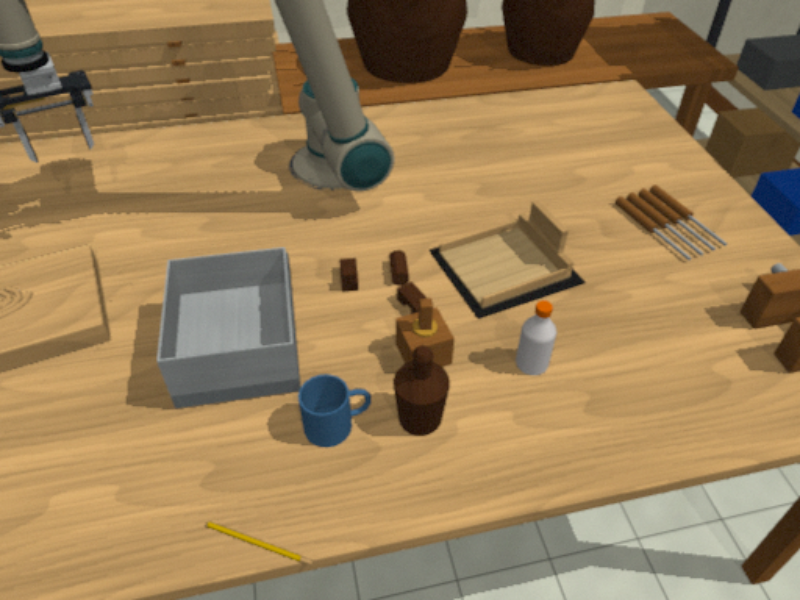

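View pics/top0.png

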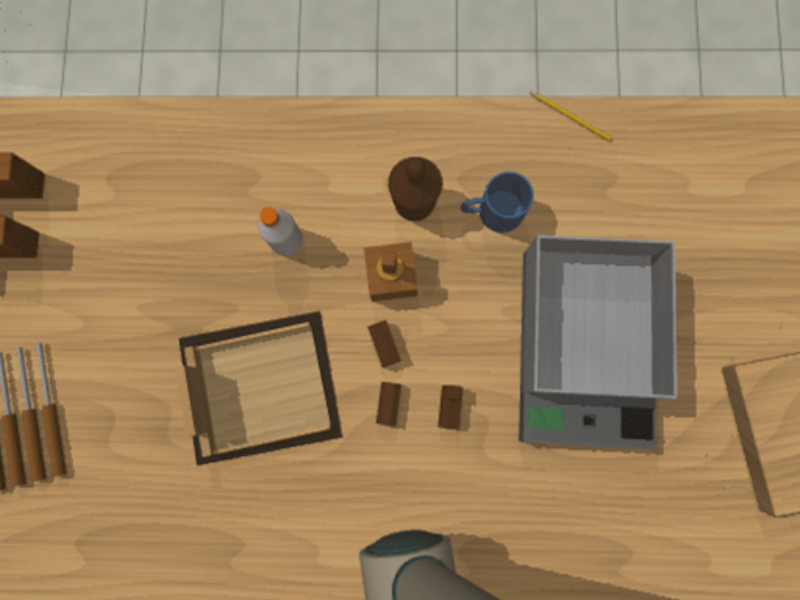

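The scene shows three blanks (top picture near (385,343), (389,403), (451,407)), the stand at (390,268), the scale at right with console towards the robot, and the tray at left with its grip board at the image left. Next I'll rectify the blanks and fixtures metrically.

```bash
cat >h.py <<'E'
import numpy as np,cv2
def cloud(c):
    K=c["intrinsics"];T=c["camera_from_world"];z=c["z_map"]
    v,u=np.mgrid[:z.shape[0],:z.shape[1]]
    P=np.stack([(u-K[0,2])/K[0,0]*z,(v-K[1,2])/K[1,1]*z,z],-1)
    W=(P-T[:3,3])@T[:3,:3]
    W[z==0]=np.nan
    return W
def pix(c,u,v,h):
    "world point at height h behind pixel (u,v) of the 512x384 image"
    K=c["intrinsics"];T=c["camera_from_world"];R=T[:3,:3]
    d=R.T@np.linalg.solve(K,[u,v,1]);o=-R.T@T[:3,3]
    return o+d*(h-o[2])/d[2]
def rect(W,m):
    p=W[m][:,:2];r=cv2.minAreaRect((p*1000).astype(np.float32))
    return np.round(r[0],1),np.round(r[1],1),round(r[2],1)
E
python3 - <<'E'
from h import *
c=dict(np.load("top0.npz"));W=cloud(c)
print("table z",np.nanmedian(W[...,2]))
im=c["image"].astype(int);X,Y,Z=W[...,0],W[...,1],W[...,2]
u0=lambda a,b,cc,d:(slice(int(b*.64),int(d*.64)),slice(int(a*.64),int(cc*.64)))
for n,b,lo,hi in [("A",(365,312,405,372),.018,.08),("B",(370,375,408,430),.018,.08),("C",(432,378,470,435),.018,.08),
  ("stand",(355,235,425,305),.06,.072),("collar",(355,235,425,305),.072,.085),("handle",(355,235,425,305),.12,.2),
  ("scalerim",(515,230,682,452),.12,.14),("console",(515,390,665,452),.045,.052),("board",(175,310,225,470),.09,.11),
  ("wall",(175,310,345,470),.024,.034),("mug",(455,165,540,235),.08,.1),("glue",(255,200,310,262),.1,.2),("mallet",(385,150,445,225),.05,.2)]:
    s=u0(*b);m=np.zeros(Z.shape,bool);m[s]=(Z[s]>lo)&(Z[s]<hi)
    print(n,m.sum(),*(rect(W,m) if m.sum() else ()),"zmed",np.round(np.nanmedian(Z[m]),4),"zmax",np.round(Z[m].max(),3))
# mat dark
s=u0(170,305,350,470);m=np.zeros(Z.shape,bool);m[s]=(im[s].sum(-1)<110)&(Z[s]<.012);print("mat",m.sum(),*rect(W,m))
# rectified crop
big=np.zeros((520,520,3),np.uint8)
s=u0(340,230,480,440);cv2.imwrite("pics/blanks.png",cv2.resize(c["image"][s][:,:,::-1],None,fx=4.4,fy=4.4,interpolation=cv2.INTER_CUBIC))
E
```

```text
table z 3.433326484725515e-05
A 360 [529.4  76.2] [72.1 33.8] 20.4 zmed 0.032 zmax 0.037
B 357 [429.   67.2] [34.1 69.7] 83.4 zmed 0.0315 zmax 0.039
C 363 [425.2 -35.8] [34.2 69.6] 84.7 zmed 0.0288 zmax 0.05
stand 631 [649.5  65.8] [81.1 79.7] 7.8 zmed 0.0696 zmax 0.072
collar 217 [648.6  66. ] [79.8 79.4] 7.9 zmed 0.0742 zmax 0.084
handle 90 [649.   66.5] [21.9 22. ] 82.6 zmed 0.1354 zmax 0.14
scalerim 980 [ 566.8 -263. ] [212.4 240.8] 87.9 zmed 0.129 zmax 0.135
console 2488 [ 413.2 -256.8] [210.3  93.9] 88.2 zmed 0.0483 zmax 0.052
board 326 [428.9 381.9] [110.3  16.4] 13.2 zmed 0.1007 zmax 0.105
wall 441 [452.7 281.2] [182.3 196.7] 13.3 zmed 0.0287 zmax 0.034
mug 209 [ 768.5 -126.2] [78.4 78.1] 49.4 zmed 0.0888 zmax 0.095
glue 325 [709.5 250. ] [42.6 50.4] 41.5 zmed 0.1148 zmax 0.154
mallet 1028 [784.1  26.4] [87.  88.3] 87.7 zmed 0.1101 zmax 0.18
mat 155 [452.5 292. ] [215.  246.6] 11.9
```

View pics/blanks.png

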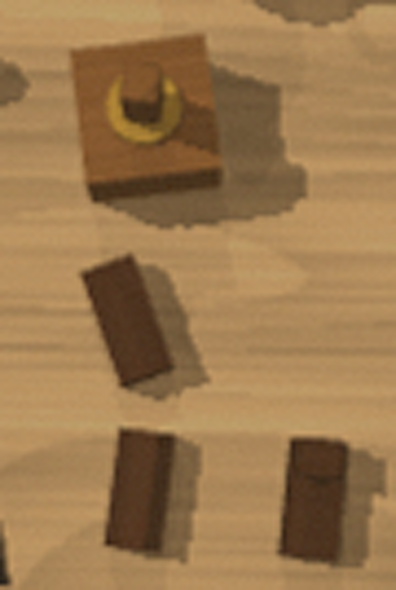

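Blanks are arch (A, 72×34×32), octagon (B, 70×34×34) and duck (C, head at +x). Writing a helper for the increments.

```bash
cat >>h.py <<'E'
from scipy.spatial.transform import Rotation as Ro
def Rt(yaw,tilt=0):
    "tool pointing down, x at yaw deg; then tilted by tilt deg about tool x"
    a=np.radians(yaw);M=np.array([[np.cos(a),np.sin(a),0],[np.sin(a),-np.cos(a),0],[0,0,-1]]).T
    M=np.column_stack([[np.cos(a),np.sin(a),0],[np.sin(a),-np.cos(a),0],[0,0,-1]])
    return M@Ro.from_euler("x",tilt,degrees=True).as_matrix()
def inc(s,pos,R):
    q=s["eef_rot"];R0=Ro.from_quat([q[1],q[2],q[3],q[0]]).as_matrix()
    d=R0.T@(np.array(pos)-s["eef_pos"])/.5
    r=Ro.from_matrix(R0.T@R).as_rotvec(degrees=True)/45
    return np.round(np.r_[d,r],3)
E
python3 - <<'E'
from h import *;from rig import *
s=sense();print(inc(s,[.40,-.25,.33],Rt(12)),inc(s,[.645,.066,.33],Rt(7.5)))
c=dict(np.load("top0.npz"));W=cloud(c);Z=W[...,2];m=np.zeros(Z.shape,bool);m[150:200,225:275]=Z[150:200,225:275]>.132;print(rect(W,m),m.sum())
E
```

```text
[ 0.622 -0.44  -0.25  -0.002 -0.     0.106] [ 1.273 -0.903 -0.249 -0.002 -0.     0.206]
(array([648.5,  66.2]), array([22.6, 19.4]), 1.0) 77
```

Call:
move_arm(
  increments="0 0 -0.25 0 0 0;0 0 -0.25 0 0 0;0 0 -0.25 0 0 0;0.62 -0.44 -0.25 0 0 0.1;0.62 -0.44 -0.25 0 0 0.1;0.62 -0.44 -0.25 0 0 0.1;0.62 -0.44 -0.25 0 0 0.1;0.62 -0.44 -0.25 0 0 0.1;0.62 -0.44 -0.25 0 0 0.1;0.62 -0.44 -0.25 0 0 0.1;0.62 -0.44 -0.25 0 0 0.1;0.62 -0.44 -0.25 0 0 0.1;0.62 -0.44 -0.25 0 0 0.1;0.62 -0.44 -0.25 0 0 0.1",
  hand=1,
)

```text
time: 1.5
eef_pos: [0.3986, -0.2512, 0.3302]
eef_rot: [0.0, 0.994, 0.106, -0.0]
ft_force: [0.7, -0.7, -0.2]
opening: 1.003
grip_force: 0.0
```

```bash
python3 - <<'E'
from h import *;from rig import *
s=sense();print(s["eef_pos"],s["q"]);print(inc(s,[.649,.066,.33],Rt(7.5)))
E
```

```text
[ 0.39862458 -0.25124415  0.33021265] [-7.09466637e-01  6.86613465e-02  1.46439581e+00 -8.86084971e-04
  1.60897906e+00  6.48073389e-01]
[ 0.624 -0.514 -0.     0.     0.001  0.105]
```

Call:
move_arm(
  increments="0.624 -0.514 0 0 0 0.105;0.624 -0.514 0 0 0 0.105;0.624 -0.514 0 0 0 0.105;0.624 -0.514 0 0 0 0.105;0.624 -0.514 0 0 0 0.105;0.624 -0.514 0 0 0 0.105;0.624 -0.514 0 0 0 0.105;0.624 -0.514 0 0 0 0.105;0.624 -0.514 0 0 0 0.105;0.624 -0.514 0 0 0 0.105;0.624 -0.514 0 0 0 0.105;0.624 -0.514 0 0 0 0.105",
)

```text
time: 2.7
eef_pos: [0.6488, 0.0648, 0.331]
eef_rot: [0.0, 0.998, 0.065, 0.0]
ft_force: [0.3, 0.2, -0.5]
opening: 1.003
grip_force: 0.0
```

```bash
python3 - <<'E'
from h import *;from rig import *
s=sense();print(s["eef_pos"],s["q"])
c=camera("wrist");np.savez("w1.npz",**c);W=cloud(c);Z=W[...,2]
cv2.imwrite("pics/w1.png",c["image"][:,:,::-1])
near=np.hypot(W[...,0]-.649,W[...,1]-.066)<.08
for n,lo,hi in(("handle",.132,.142),("stand",.065,.0715),("collar",.073,.082)):
    m=near&(Z>lo)&(Z<hi);print(n,m.sum(),*rect(W,m))
E
```

```text
[0.64876492 0.06483541 0.33103817] [-6.57174127e-03  3.61715654e-01  1.07691401e+00 -7.81793015e-04
  1.70270706e+00  1.43500793e+00]
handle 325 [648.   67.7] [21.7 21.7] 83.1
stand 2398 [647.5  67. ] [80.3 79.9] 7.4
collar 401 [653.4  65.6] [43.1 52.3] 68.0
```

View pics/w1.png

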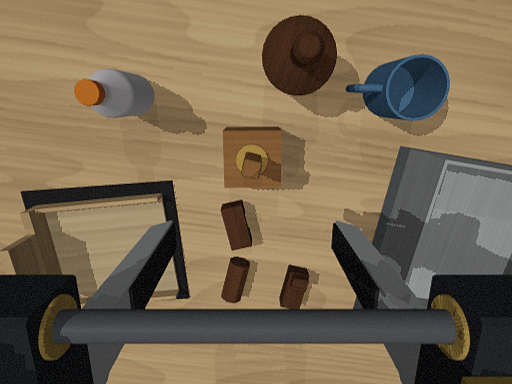

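The picture shows the stylus handle at (252,160), turned about 14° against the stand; both measure close to the top view's positions.

```bash
python3 - <<'E'
from h import *;from rig import *
s=sense();print(inc(s,[.6483,.067,.20],Rt(-7)),inc(s,[.6483,.067,.096],Rt(-7)))
E
```

```text
[-0.001 -0.004  0.262  0.001 -0.001  0.32 ] [-0.001 -0.004  0.47   0.001 -0.001  0.32 ]
```

Call:
move_arm(
  increments="0 -0.004 0.26 0 0 0.32;0 -0.004 0.26 0 0 0.32;0 -0.004 0.26 0 0 0.32;0 -0.004 0.26 0 0 0.32;0 -0.004 0.34 0 0 0.32;0 -0.004 0.41 0 0 0.32;0 -0.004 0.47 0 0 0.32;0 -0.004 0.47 0 0 0.32;0 -0.004 0.47 0 0 0.32",
)

```text
time: 3.65
eef_pos: [0.6507, 0.0684, 0.0978]
eef_rot: [-0.0, 0.998, -0.06, 0.002]
ft_force: [-0.3, -0.3, 0.5]
opening: 1.002
grip_force: 0.0
```

Call:
move_arm(
  increments="0 0 0 0 0 0;0 0 0 0 0 0;0 0 0 0 0 0;0 0 0 0 0 0;0 0 0 0 0 0;0 0 0 0 0 0;0 0 0 0 0 0;0 0 0 0 0 0;0 0 0 0 0 0;0 0 0 0 0 0;0 0 0 0 0 0;0 0 0 0 0 0",
  hand=0,
  force=40,
)

```text
time: 4.85
eef_pos: [0.6492, 0.0689, 0.0953]
eef_rot: [0.0, 0.998, -0.06, -0.0]
ft_force: [-0.8, -1.0, 0.3]
opening: 0.234
grip_force: 40.0
```

```bash
python3 - <<'E'
from h import *;from rig import *
s=sense();print(inc(s,[.4069,-.2571,.28],Rt(-2)))
E
```

```text
[-0.403  0.705 -0.369  0.     0.    -0.108]
```

Call:
move_arm(
  increments="0 0 -0.1 0 0 0;0 0 -0.2 0 0 0;0 0 -0.3 0 0 0;0 0 -0.37 0 0 0;-0.05 0.088 -0.37 0 0 -0.1;-0.1 0.176 -0.37 0 0 -0.1;-0.15 0.26 -0.37 0 0 -0.1;-0.2 0.35 -0.37 0 0 -0.1;-0.25 0.44 -0.37 0 0 -0.1;-0.3 0.53 -0.37 0 0 -0.1;-0.35 0.62 -0.37 0 0 -0.1;-0.4 0.7 -0.37 0 0 -0.1;-0.4 0.7 -0.37 0 0 -0.1;-0.4 0.7 -0.37 0 0 -0.1;-0.4 0.7 -0.37 0 0 -0.1;-0.4 0.7 -0.37 0 0 -0.1;-0.4 0.7 -0.37 0 0 -0.1",
)

```text
time: 6.55
eef_pos: [0.4097, -0.2535, 0.2804]
eef_rot: [-0.0, 1.0, -0.019, 0.0]
ft_force: [0.2, 0.1, -0.8]
opening: 0.232
grip_force: 40.0
```

```bash
python3 - <<'E'
from h import *;from rig import *
s=sense();print(s["eef_pos"],s["eef_rot"],s["q"])
c=camera("wrist");np.savez("w2.npz",**c)
im=c["image"][:,:,::-1]
cv2.imwrite("pics/w2.png",im)
K=c["intrinsics"];T=c["camera_from_world"]
p=T[:3,:3]@[.4069,-.2571,.044]+T[:3,3];p=K@p;print(p/p[2])
W=cloud(c);Z=W[...,2];m=(Z>.126)&(Z<.133)&(W[...,0]>.43)&(W[...,0]<.7)&(W[...,1]<-.14);print(m.sum(),rect(W,m))
t=dict(np.load("top0.npz"));x0,y0=int(505*.64),int(390*.64)
cv2.imwrite("pics/con.png",cv2.resize(t["image"][y0:y0+42,x0:x0+110,::-1],None,fx=7,fy=7,interpolation=cv2.INTER_CUBIC));print(x0,y0)
E
```

```text
[ 0.40974297 -0.25351144  0.28039874] [-1.24910935e-04  9.99814243e-01 -1.92733707e-02  4.54164514e-05] [-6.98805879e-01  9.80525331e-02  1.55005193e+00  2.52161732e-04
  1.49357453e+00  9.10520112e-01]
[256.50083721 163.95239228   1.        ]
2313 (array([ 510.6, -259.4]), array([210.6, 131. ]), 87.8)
323 249
```

View pics/w2.png

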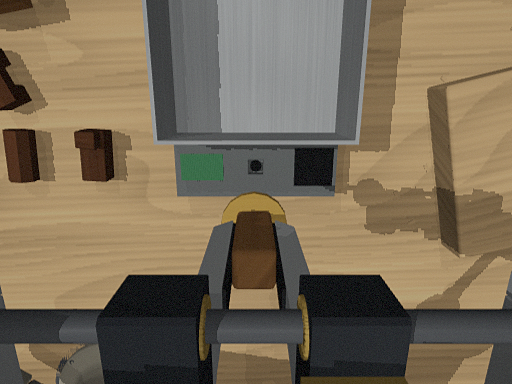

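View pics/con.png

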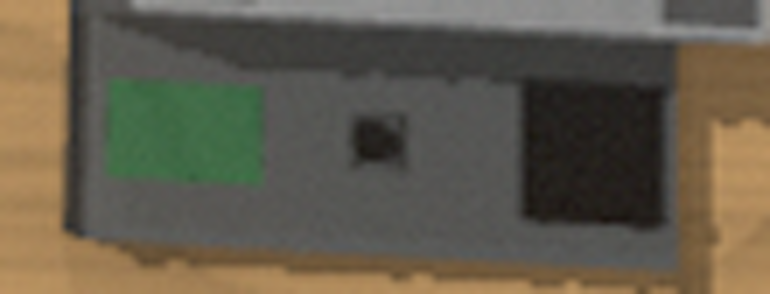

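The wrist view shows the button at (255.5,166), the top crop at (378,140).

```bash
python3 - <<'E'
from h import *;from rig import *
print(pix(np.load("w2.npz"),255.5,166,.045),pix(np.load("top0.npz"),377,269,.045))
w=dict(np.load("w2.npz"));W=cloud(w);Z=W[...,2]
m=(np.hypot(W[...,0]-.4069,W[...,1]+.257)<.014)&(Z<.0455);print(m.sum(),np.median(W[m],0),rect(W,m))
s=sense();
for z in(.18,.155,.14):print(inc(s,[.4055,-.257,z],Rt(-2)))
E
```

```text
[ 0.40441994 -0.25568872  0.045     ] [ 0.40549625 -0.25710711  0.045     ]
194 [ 0.4042454  -0.25617536  0.0414017 ] (array([ 403.4, -256.9]), array([22.1, 17.4]), 86.5)
[-0.008  0.007  0.201 -0.    -0.    -0.005]
[-0.008  0.007  0.251 -0.    -0.    -0.005]
[-0.008  0.007  0.281 -0.    -0.    -0.005]
```

Call:
move_arm(
  increments="-0.008 0.006 0.1 0 0 0;-0.008 0.006 0.18 0 0 0;-0.008 0.006 0.24 0 0 0;-0.008 0.006 0.27 0 0 0;-0.008 0.006 0.27 0 0 0;-0.008 0.006 0.27 0 0 0;-0.008 0.006 0.285 0 0 0;-0.008 0.006 0.295 0 0 0;-0.008 0.006 0.3 0 0 0;-0.008 0.006 0.303 0 0 0;-0.008 0.006 0.306 0 0 0;-0.008 0.006 0.306 0 0 0;-0.008 0.006 0.306 0 0 0",
)

```text
time: 7.9
eef_pos: [0.4049, -0.2576, 0.1278]
eef_rot: [0.0, 1.0, -0.021, 0.0]
ft_force: [-0.0, 0.9, 0.7]
opening: 0.232
grip_force: 40.0
```

```bash
python3 - <<'E'
from rig import *
s=sense();print(s["eef_pos"],s["ft_force"],s["opening"])
E
```

```text
[ 0.40493962 -0.25756558  0.1277586 ] [-0.04068791  0.93464815  0.69138392] 0.23240991053204518
```

Call:
move_arm(
  increments="0 0 0.002 0 0 0;0 0 0.004 0 0 0;0 0 0.004 0 0 0;0 0 0.004 0 0 0",
)

```text
time: 8.3
eef_pos: [0.405, -0.2576, 0.1261]
eef_rot: [0.0, 1.0, -0.021, 0.0]
ft_force: [-0.1, 1.3, 6.3]
opening: 0.234
grip_force: 40.0
```

Call:
move_arm(
  increments="0 0 0.002 0 0 0;0 0 0.004 0 0 0;0 0 0.004 0 0 0;0 0 0.004 0 0 0",
)

```text
time: 8.7
eef_pos: [0.4051, -0.2576, 0.1258]
eef_rot: [0.0, 1.0, -0.02, 0.001]
ft_force: [-2.6, 2.5, 16.3]
opening: 0.231
grip_force: 40.0
```

Call:
move_arm(
  increments="0 0 -0.05 0 0 0;0 0 -0.13 0 0 0;0 0 -0.23 0 0 0;0 0 -0.31 0 0 0;0 0 -0.31 0 0 0;0 0 -0.31 0 0 0;0 0 -0.31 0 0 0",
)

```text
time: 9.4
eef_pos: [0.4039, -0.2568, 0.2766]
eef_rot: [-0.001, 1.0, -0.021, -0.001]
ft_force: [-0.2, 0.1, -1.4]
opening: 0.231
grip_force: 40.0
```

```bash
python3 - <<'E'
from h import *;from rig import *
s=sense();print(s["eef_pos"],s["ft_force"]);print(inc(s,[.649,.0685,.28],Rt(-7)))
t=camera("top");w=camera("wrist");np.savez("t3.npz",**t);np.savez("w3.npz",**w)
cv2.imwrite("pics/t3.png",np.hstack([cv2.resize(t["image"],(400,300)),cv2.resize(w["image"],(400,300))])[:,:,::-1])
E
```

```text
[ 0.40387369 -0.25681546  0.27656593] [-0.16331741  0.14852252 -1.39078255]
[ 0.463 -0.67  -0.007 -0.002  0.004  0.103]
```

View pics/t3.png

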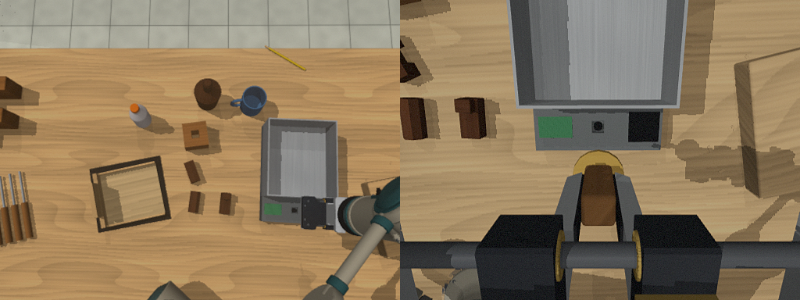

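The stylus is still straight in the grip (right half, (600,195)) and the stand hole shows free at (197,133). Return it.

Call:
move_arm(
  increments="0.06 -0.08 -0.007 0 0 0.1;0.12 -0.17 -0.007 0 0 0.1;0.17 -0.25 -0.007 0 0 0.1;0.23 -0.34 -0.007 0 0 0.1;0.29 -0.42 -0.007 0 0 0.1;0.35 -0.5 -0.007 0 0 0.1;0.41 -0.59 -0.007 0 0 0.1;0.463 -0.67 -0.007 0 0 0.1;0.463 -0.67 -0.007 0 0 0.1;0.463 -0.67 -0.007 0 0 0.1;0.463 -0.67 -0.007 0 0 0.1;0.463 -0.67 -0.007 0 0 0.1;0.463 -0.67 -0.007 0 0 0.1;0.463 -0.67 -0.007 0 0 0.1",
)

```text
time: 10.9
eef_pos: [0.6494, 0.0666, 0.2825]
eef_rot: [0.0, 0.998, -0.061, 0.0]
ft_force: [-0.6, -0.7, -1.1]
opening: 0.23
grip_force: 40.0
```

```bash
python3 - <<'E'
from h import *;from rig import *
s=sense();print(s["eef_pos"],s["q"]);print(inc(s,[.6488,.068,.097],Rt(-7)))
E
```

```text
[0.64943486 0.06661739 0.2825099 ] [-4.14853790e-03  3.68128525e-01  1.18148455e+00 -2.28022918e-04
  1.59131888e+00  1.68775508e+00]
[-0.002 -0.003  0.371  0.    -0.001  0.001]
```

Call:
move_arm(
  increments="-0.002 -0.003 0.08 0 0 0;-0.002 -0.003 0.14 0 0 0;-0.002 -0.003 0.19 0 0 0;-0.002 -0.003 0.22 0 0 0;-0.002 -0.003 0.25 0 0 0;-0.002 -0.003 0.28 0 0 0;-0.002 -0.003 0.31 0 0 0;-0.002 -0.003 0.34 0 0 0;-0.002 -0.003 0.36 0 0 0;-0.002 -0.003 0.37 0 0 0;-0.002 -0.003 0.37 0 0 0;-0.002 -0.003 0.37 0 0 0;-0.002 -0.003 0.37 0 0 0",
)

```text
time: 12.2
eef_pos: [0.6497, 0.0693, 0.0979]
eef_rot: [0.0, 0.998, -0.06, 0.001]
ft_force: [-0.1, 0.1, -0.3]
opening: 0.234
grip_force: 40.0
```

Call:
move_arm(
  increments="0 0 0.003 0 0 0;0 0 0.005 0 0 0;0 0 0.005 0 0 0",
)

```text
time: 12.5
eef_pos: [0.6494, 0.0694, 0.0954]
eef_rot: [0.0, 0.998, -0.06, 0.001]
ft_force: [-0.1, 0.6, 3.5]
opening: 0.229
grip_force: 40.0
```

Call:
move_arm(
  increments="0 0 0 0 0 0;0 0 0 0 0 0;0 0 0 0 0 0;0 0 0 0 0 0;0 0 0 0 0 0;0 0 0 0 0 0;0 0 0 0 0 0;0 0 -0.1 0 0 0;0 0 -0.2 0 0 0;0 0 -0.3 0 0 0;-0.05 0 -0.36 0 0 0;-0.1 0 -0.36 0 0 0;-0.2 0 -0.36 0 0 0;-0.2 0 -0.36 0 0 0;-0.2 0 -0.36 0 0 0;-0.2 0 -0.36 0 0 0",
  hand=1,
)

```text
time: 14.1
eef_pos: [0.5509, 0.0812, 0.2749]
eef_rot: [0.0, 0.998, -0.06, 0.001]
ft_force: [0.0, 0.1, 0.0]
opening: 0.995
grip_force: 0.0
```

```bash
python3 - <<'E'
from h import *;from rig import *
s=sense();print(s["eef_pos"],s["eef_rot"])
w=camera("wrist");np.savez("w4.npz",**w);W=cloud(w);Z=W[...,2]
cv2.imwrite("pics/w4.png",w["image"][:,:,::-1])
near=np.hypot(W[...,0]-.649,W[...,1]-.066)<.08
for n,lo,hi in(("handle",.132,.142),("stand",.065,.0715)):
    m=near&(Z>lo)&(Z<hi);print(n,m.sum(),*rect(W,m))
for n,p in(("arch",(.529,.076)),("oct",(.429,.067)),("duck",(.425,-.036))):
    m=(np.hypot(W[...,0]-p[0],W[...,1]-p[1])<.05)&(Z>.018)&(Z<.06);print(n,m.sum(),*(rect(W,m) if m.sum() else ()))
E
```

```text
[0.55090497 0.08115975 0.27487263] [ 3.23979044e-05  9.98211598e-01 -5.97718300e-02  9.65429626e-04]
handle 576 [648.5  69.7] [21.9 21.6] 83.4
stand 3890 [647.7  66.9] [80.1 80.2] 7.8
arch 1370 [527.8  77.3] [72.3 34.2] 20.5
oct 1134 [427.7  68.1] [33.8 70.6] 83.5
duck 311 [424.5 -34.4] [33.8 69.7] 84.6
```

View pics/w4.png

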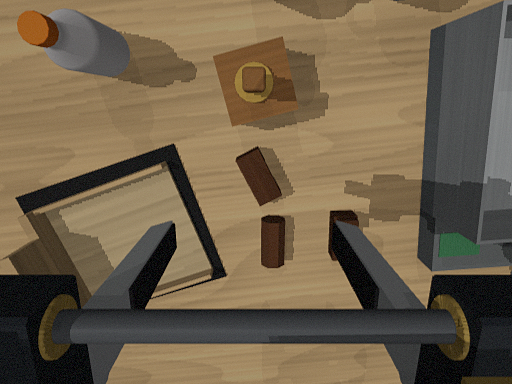

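The stylus hangs upright again (handle (254,78)). Now blanks; go to the arch first.

```bash
cat >>h.py <<'E'
TR=np.array([.4512,.287]);TY=103.2
def tray(x,y):
    a=np.radians(TY);return TR+x/1e3*np.array([np.cos(a),np.sin(a)])+y/1e3*np.array([-np.sin(a),np.cos(a)])
E
python3 - <<'E'
from h import *;from rig import *
s=sense()
for z in(.1,.006):print(inc(s,[.5283,.0767,z],Rt(20.5)))
w=dict(np.load("t3.npz"));W=cloud(w);Z=W[...,2]
for a in((35,41),(-30,41),(5,-41)):print(a,tray(*a))
m=(np.hypot(W[...,0]-.43,W[...,1]-.382)<.08)&(Z>.094)&(Z<.11);print(m.sum(),rect(W,m))
E
```

```text
[-0.045  0.014  0.349  0.    -0.002 -0.608]
[-0.045  0.014  0.537  0.    -0.002 -0.608]
(35, 41) [0.40329098 0.31171288]
(-30, 41) [0.41813379 0.24843025]
(5, -41) [0.48997498 0.30123028]
302 (array([429. , 381.9]), array([109.9,  15.7]), 13.2)
```

Call:
move_arm(
  increments="-0.045 0.014 0.1 0 0 -0.3;-0.045 0.014 0.2 0 0 -0.608;-0.045 0.014 0.3 0 0 -0.608;-0.045 0.014 0.35 0 0 -0.608;-0.045 0.014 0.43 0 0 -0.608;-0.045 0.014 0.5 0 0 -0.608;-0.045 0.014 0.535 0 0 -0.608;-0.045 0.014 0.535 0 0 -0.608;-0.045 0.014 0.535 0 0 -0.608",
  hand=0.75,
)

```text
time: 15.05
eef_pos: [0.5279, 0.0768, 0.0067]
eef_rot: [0.0, 0.984, 0.178, 0.0]
ft_force: [0.5, 0.1, 0.2]
opening: 0.748
grip_force: 0.0
```

Call:
move_arm(
  increments="0 0 0 0 0 0;0 0 0 0 0 0;0 0 0 0 0 0;0 0 0 0 0 0;0 0 0 0 0 0;0 0 0 0 0 0;0 0 0 0 0 0;0 0 -0.05 0 0 0;0 0 -0.15 0 0 0;0 0 -0.25 0 0 0;0 0 -0.25 0 0 0;0 0 -0.25 0 0 0;0 0 -0.25 0 0 0",
  hand=0,
  force=20,
)

```text
time: 16.35
eef_pos: [0.525, 0.077, 0.1303]
eef_rot: [-0.0, 0.984, 0.178, -0.002]
ft_force: [0.0, 0.1, -1.0]
opening: 0.356
grip_force: 20.0
```

```bash
python3 - <<'E'
from h import *;from rig import *
s=sense();print(s["eef_pos"],s["opening"]*94)
for z in(.131,.06,.019):print(inc(s,[*tray(35,41),z],Rt(13.2)))
E
```

```text
[0.52504586 0.07697721 0.13033624] 33.5100837896813
[-0.064 -0.525 -0.001 -0.001  0.004  0.162]
[-0.063 -0.525  0.141 -0.001  0.004  0.162]
[-0.063 -0.525  0.223 -0.001  0.004  0.162]
```

Call:
move_arm(
  increments="-0.012 -0.1 0 0 0 0.16;-0.024 -0.2 0 0 0 0.16;-0.036 -0.3 0 0 0 0.16;-0.048 -0.4 0 0 0 0.16;-0.063 -0.525 0 0 0 0.16;-0.063 -0.525 0 0 0 0.16;-0.063 -0.525 0 0 0 0.16;-0.063 -0.525 0.08 0 0 0.16;-0.063 -0.525 0.14 0 0 0.16;-0.063 -0.525 0.18 0 0 0.16;-0.063 -0.525 0.21 0 0 0.16;-0.063 -0.525 0.224 0 0 0.16;-0.063 -0.525 0.224 0 0 0.16;-0.063 -0.525 0.224 0 0 0.16",
)

```text
time: 17.75
eef_pos: [0.4058, 0.3112, 0.0201]
eef_rot: [0.0, 0.993, 0.115, 0.0]
ft_force: [-0.3, 0.3, -0.5]
opening: 0.357
grip_force: 20.0
```

Call:
move_arm(
  increments="0 0 0.001 0 0 0;0 0 0.001 0 0 0;0 0 0.001 0 0 0;0 0 0.001 0 0 0;0 0 0 0 0 0;0 0 -0.1 0 0 0;0 0 -0.2 0 0 0;0 0 -0.3 0 0 0;0 0 -0.4 0 0 0;0 0 -0.4 0 0 0;0 0 -0.4 0 0 0;0 0 -0.4 0 0 0",
  hand=0.53,
)

```text
time: 18.95
eef_pos: [0.4041, 0.3113, 0.2186]
eef_rot: [0.001, 0.993, 0.116, -0.001]
ft_force: [-1.0, -0.1, -0.1]
opening: 0.53
grip_force: 0.0
```

```bash
cat >>h.py <<'E'
def blanks(c):
    W=cloud(c);Z=W[...,2]
    for n,p in(("oct",(.429,.067)),("duck",(.425,-.036)),("arch",(.529,.076))):
        m=(np.hypot(W[...,0]-p[0],W[...,1]-p[1])<.055)&(Z>.018)&(Z<.06);print(n,m.sum(),*(rect(W,m) if m.sum()>20 else ()))
    im=c["image"].astype(int);X,Y=W[...,0]-TR[0],W[...,1]-TR[1];a=np.radians(TY)
    x=X*np.cos(a)+Y*np.sin(a);y=-X*np.sin(a)+Y*np.cos(a)
    m=(abs(x)<.13)&(abs(y)<.082)&(x<.085)&(Z>.025)&(im.sum(-1)<200);V=np.stack([x,y],-1)
    k,l=cv2.connectedComponents(m.astype(np.uint8))
    for i in range(1,k):
        if (l==i).sum()>40:print(" in tray frame:",*rect(V,l==i),"h",np.round(np.nanmedian(Z[l==i]),3))
E
python3 - <<'E'
from h import *;from rig import *
s=sense();print(s["eef_pos"])
c=camera("top");np.savez("t5.npz",**c);blanks(c)
print(inc(s,[.4285,.0675,.18],Rt(-6.6)))
E
```

```text
[0.40407553 0.31128711 0.21855107]
oct 358 [428.9  67.1] [33.9 69.6] 83.4
duck 365 [425.2 -35.7] [34.1 69.8] 84.7
arch 0
 in tray frame: [-10.5  32.4] [91.2 68.8] 82.8 h 0.621
 in tray frame: [-4.6 40.1] [ 73.7 103. ] 88.5 h 0.358
[-0.065  0.486  0.078  0.002  0.003  0.443]
```

Arch released in the tray. On to the octagon.

Call:
move_arm(
  increments="-0.065 0.486 0.08 0 0 0.443;-0.065 0.486 0.08 0 0 0.443;-0.065 0.486 0.08 0 0 0.443;-0.065 0.486 0.08 0 0 0.443;-0.065 0.486 0.08 0 0 0.443;-0.065 0.486 0.08 0 0 0.443;-0.065 0.486 0.08 0 0 0.443;-0.065 0.486 0.08 0 0 0.443;-0.065 0.486 0.18 0 0 0.443;-0.065 0.486 0.28 0 0 0.443;-0.065 0.486 0.36 0 0 0.443;-0.065 0.486 0.41 0 0 0.443;-0.065 0.486 0.428 0 0 0.443;-0.065 0.486 0.428 0 0 0.443;-0.065 0.486 0.428 0 0 0.443",
  hand=0.75,
)

```text
time: 20.5
eef_pos: [0.4305, 0.0687, 0.0068]
eef_rot: [-0.0, 0.998, -0.057, 0.001]
ft_force: [-0.1, -0.4, 0.1]
opening: 0.752
grip_force: 0.0
```

Call:
move_arm(
  increments="0 0 0 0 0 0;0 0 0 0 0 0;0 0 0 0 0 0;0 0 0 0 0 0;0 0 0 0 0 0;0 0 0 0 0 0;0 0 0 0 0 0;0 0 -0.05 0 0 0;0 0 -0.15 0 0 0;0 0 -0.25 0 0 0;0 0 -0.25 0 0 0;0 0 -0.25 0 0 0;0 0 -0.25 0 0 0",
  hand=0,
)

```text
time: 21.8
eef_pos: [0.4279, 0.0679, 0.1295]
eef_rot: [0.0, 0.998, -0.058, -0.002]
ft_force: [-0.4, -0.5, -0.6]
opening: 0.36
grip_force: 20.0
```

```bash
python3 - <<'E'
from h import *;from rig import *
s=sense();print(s["eef_pos"],s["opening"]*94)
c=camera("top");np.savez("t6.npz",**c);blanks(c)
for z in(.131,.017):print(inc(s,[*tray(-30,41),z],Rt(13.2)))
E
```

```text
[0.42794599 0.06785791 0.12954209] 33.83134482314295
oct 0
duck 151 [425.1 -45.4] [17.4 68.5] 86.8
arch 0
 in tray frame: [32.  37.1] [34.8 70.1] 0.2 h 0.041
[-0.061 -0.356 -0.003 -0.     0.004 -0.44 ]
[-0.06  -0.357  0.225 -0.     0.004 -0.44 ]
```

Call:
move_arm(
  increments="-0.012 -0.08 0 0 0 -0.2;-0.03 -0.17 0 0 0 -0.4;-0.045 -0.26 0 0 0 -0.44;-0.06 -0.357 0 0 0 -0.44;-0.06 -0.357 0 0 0 -0.44;-0.06 -0.357 0 0 0 -0.44;-0.06 -0.357 0 0 0 -0.44;-0.06 -0.357 0.08 0 0 -0.44;-0.06 -0.357 0.14 0 0 -0.44;-0.06 -0.357 0.18 0 0 -0.44;-0.06 -0.357 0.21 0 0 -0.44;-0.06 -0.357 0.224 0 0 -0.44;-0.06 -0.357 0.224 0 0 -0.44;-0.06 -0.357 0.224 0 0 -0.44;-0.06 -0.357 0.224 0 0 -0.44",
)

```text
time: 23.35
eef_pos: [0.4211, 0.2486, 0.0198]
eef_rot: [-0.0, 0.993, 0.114, 0.001]
ft_force: [-0.4, 0.3, 0.1]
opening: 0.357
grip_force: 20.0
```

Call:
move_arm(
  increments="0 0 0.001 0 0 0;0 0 0.001 0 0 0;0 0 0.001 0 0 0;0 0 0.001 0 0 0;0 0 0 0 0 0;0 0 -0.1 0 0 0;0 0 -0.2 0 0 0;0 0 -0.3 0 0 0;0 0 -0.4 0 0 0;0 0 -0.4 0 0 0;0 0 -0.4 0 0 0;0 0 -0.4 0 0 0",
  hand=0.53,
)

```text
time: 24.55
eef_pos: [0.4191, 0.2482, 0.2175]
eef_rot: [0.0, 0.993, 0.115, -0.001]
ft_force: [-0.4, 0.0, 0.1]
opening: 0.53
grip_force: 0.0
```

```bash
python3 - <<'E'
from h import *;from rig import *
s=sense();print(s["eef_pos"])
c=camera("top");np.savez("t7.npz",**c);blanks(c)
w=camera("wrist");np.savez("w7.npz",**w);blanks(w)
print(inc(s,[.425,-.0355,.18],Rt(-5.3)))
E
```

```text
[0.41909365 0.24820666 0.2175377 ]
oct 0
duck 362 [425.2 -35.8] [33.9 69.7] 84.6
arch 0
 in tray frame: [-38.4  33.2] [ 90.2 166.8] 85.3 h 0.415
 in tray frame: [ 9.4 43.3] [ 2.7 75.3] 9.5 h 0.639
oct 0
duck 1954 [423.6 -34. ] [36.3 70.1] 83.9
arch 0
 in tray frame: [34.3 37.3] [34.2 72.5] 0.0 h 0.041
 in tray frame: [-30.2  40.4] [70.4 33.5] 89.8 h 0.041
 in tray frame: [-29.8  28. ] [147.7  45.3] 0.0 h 0.333
 in tray frame: [-102.6   44.2] [2.  7.2] 7.6 h 0.317
[-0.118  0.555  0.076  0.001  0.003  0.411]
```

Call:
move_arm(
  increments="-0.118 0.555 0.08 0 0 0.411;-0.118 0.555 0.08 0 0 0.411;-0.118 0.555 0.08 0 0 0.411;-0.118 0.555 0.08 0 0 0.411;-0.118 0.555 0.08 0 0 0.411;-0.118 0.555 0.08 0 0 0.411;-0.118 0.555 0.08 0 0 0.411;-0.118 0.555 0.08 0 0 0.411;-0.118 0.555 0.18 0 0 0.411;-0.118 0.555 0.28 0 0 0.411;-0.118 0.555 0.36 0 0 0.411;-0.118 0.555 0.41 0 0 0.411;-0.118 0.555 0.428 0 0 0.411;-0.118 0.555 0.428 0 0 0.411;-0.118 0.555 0.428 0 0 0.411",
  hand=0.75,
)

```text
time: 26.15
eef_pos: [0.4271, -0.0345, 0.0058]
eef_rot: [0.0, 0.999, -0.046, 0.001]
ft_force: [-0.3, 0.0, -0.7]
opening: 0.75
grip_force: 0.0
```

Call:
move_arm(
  increments="0 0 0 0 0 0;0 0 0 0 0 0;0 0 0 0 0 0;0 0 0 0 0 0;0 0 0 0 0 0;0 0 0 0 0 0;0 0 0 0 0 0;0 0 -0.05 0 0 0;0 0 -0.15 0 0 0;0 0 -0.25 0 0 0;0 0 -0.25 0 0 0;0 0 -0.25 0 0 0;0 0 -0.25 0 0 0",
  hand=0,
)

```text
time: 27.45
eef_pos: [0.4245, -0.0347, 0.1285]
eef_rot: [-0.0, 0.999, -0.046, -0.002]
ft_force: [-0.1, -0.0, -1.2]
opening: 0.358
grip_force: 20.0
```

```bash
python3 - <<'E'
from h import *;from rig import *
s=sense();print(s["eef_pos"],s["opening"]*94)
c=camera("top");np.savez("t8.npz",**c);blanks(c)
for z in(.131,.017):print(inc(s,[*tray(5,-42),z],Rt(13.2)))
E
```

```text
[ 0.42452696 -0.03466134  0.12850666] 33.677478610081685
oct 0
duck 0
arch 0
 in tray frame: [-32.3  40.4] [34.1 67.6] 0.5 h 0.041
 in tray frame: [32.2 37.1] [70.  34.8] 90.0 h 0.041
[ 0.07  -0.682 -0.005 -0.001  0.004 -0.412]
[ 0.071 -0.682  0.223 -0.001  0.004 -0.412]
```

Call:
move_arm(
  increments="0.01 -0.1 0 0 0 -0.2;0.02 -0.2 0 0 0 -0.4;0.03 -0.3 0 0 0 -0.41;0.04 -0.4 0 0 0 -0.41;0.05 -0.5 0 0 0 -0.41;0.06 -0.6 0 0 0 -0.41;0.07 -0.682 0 0 0 -0.41;0.07 -0.682 0 0 0 -0.41;0.07 -0.682 0 0 0 -0.41;0.07 -0.682 0 0 0 -0.41;0.07 -0.682 0.08 0 0 -0.41;0.07 -0.682 0.14 0 0 -0.41;0.07 -0.682 0.18 0 0 -0.41;0.07 -0.682 0.21 0 0 -0.41;0.07 -0.682 0.222 0 0 -0.41;0.07 -0.682 0.222 0 0 -0.41;0.07 -0.682 0.222 0 0 -0.41;0.07 -0.682 0.222 0 0 -0.41",
)

```text
time: 29.3
eef_pos: [0.4933, 0.3013, 0.02]
eef_rot: [-0.0, 0.993, 0.114, 0.001]
ft_force: [-0.7, -0.4, -1.3]
opening: 0.36
grip_force: 20.0
```

Call:
move_arm(
  increments="0 0 0.001 0 0 0;0 0 0.001 0 0 0;0 0 0.001 0 0 0;0 0 0.001 0 0 0;0 0 0 0 0 0;0 0 -0.1 0 0 0;0 0 -0.2 0 0 0;-0.1 0.1 -0.3 0 0 0;-0.2 0.2 -0.4 0 0 0;-0.3 0.3 -0.4 0 0 0;-0.3 0.3 -0.4 0 0 0;-0.3 0.3 -0.4 0 0 0;-0.3 0.3 -0.4 0 0 0",
  hand=0.53,
)

```text
time: 30.6
eef_pos: [0.3787, 0.1187, 0.2206]
eef_rot: [0.001, 0.994, 0.113, 0.001]
ft_force: [0.6, 0.7, -0.3]
opening: 0.527
grip_force: 0.0
```

```bash
python3 - <<'E'
from h import *;from rig import *
s=sense();print(s["eef_pos"],s["q"])
c=camera("top");np.savez("t9.npz",**c);blanks(c);W=cloud(c);Z=W[...,2]
cv2.imwrite("pics/t9.png",c["image"][:,:,::-1])
m=(np.hypot(W[...,0]-.43,W[...,1]-.382)<.08)&(Z>.094)&(Z<.11);print(m.sum(),rect(W,m))
E
```

```text
[0.37869123 0.11869473 0.22063463] [ 1.29416968e-01 -9.58176960e-03  1.81212547e+00 -1.50190277e-03
  1.33672759e+00  1.47463935e+00]
oct 0
duck 0
arch 0
 in tray frame: [  2.3 -43. ] [70.6 34.9] 89.8 h 0.038
 in tray frame: [-32.3  30.5] [47.3 34.2] 88.7 h 0.041
 in tray frame: [-36.4  39.6] [ 46.3 183.6] 76.0 h 0.041
301 (array([429.1, 381.5]), array([109.9,  16. ]), 12.9)
```

View pics/t9.png

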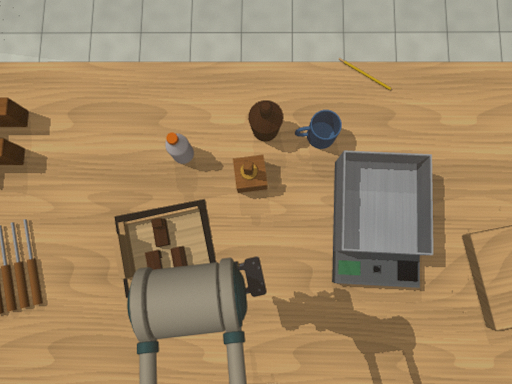

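All three blanks lie in the tray (pixels (161,232), (153,260), (179,258)). Grip the tray's board.

```bash
python3 - <<'E'
from h import *;from rig import *
s=sense();print(tray(98,0))
for z in(.22,.065):print(inc(s,[.4285,.3825,z],Rt(13.2)))
E
```

```text
[0.42882161 0.38241073]
[ 0.212 -0.489  0.001  0.    -0.004 -0.005]
[ 0.211 -0.49   0.311  0.    -0.004 -0.005]
```

Call:
move_arm(
  increments="0.211 -0.489 0 0 0 -0.005;0.211 -0.489 0 0 0 -0.005;0.211 -0.489 0 0 0 -0.005;0.211 -0.489 0 0 0 -0.005;0.211 -0.489 0 0 0 -0.005;0.211 -0.489 0 0 0 -0.005;0.211 -0.489 0 0 0 -0.005;0.211 -0.489 0 0 0 -0.005;0.211 -0.489 0 0 0 -0.005;0.211 -0.489 0.08 0 0 -0.005;0.211 -0.489 0.16 0 0 -0.005;0.211 -0.489 0.22 0 0 -0.005;0.211 -0.489 0.27 0 0 -0.005;0.211 -0.489 0.3 0 0 -0.005;0.211 -0.489 0.311 0 0 -0.005;0.211 -0.489 0.311 0 0 -0.005;0.211 -0.489 0.311 0 0 -0.005",
)

```text
time: 32.35
eef_pos: [0.4284, 0.383, 0.0646]
eef_rot: [-0.0, 0.993, 0.116, 0.001]
ft_force: [0.3, 0.7, 1.1]
opening: 0.524
grip_force: 0.0
```

Call:
move_arm(
  increments="0 0 0 0 0 0;0 0 0 0 0 0;0 0 0 0 0 0;0 0 0 0 0 0;0 0 0 0 0 0;0 0 0 0 0 0;0 0 0 0 0 0;0 0 0 0 0 0;0 0 0 0 0 0;0 0 0 0 0 0",
  hand=0,
  force=60,
)

```text
time: 33.35
eef_pos: [0.4277, 0.3833, 0.0635]
eef_rot: [-0.0, 0.993, 0.116, 0.0]
ft_force: [-0.6, -0.7, 1.8]
opening: 0.149
grip_force: 60.0
```

```bash
python3 - <<'E'
from h import *;from rig import *
s=sense();print(s["eef_pos"],s["eef_rot"],s["ft_force"],s["opening"]*94,s["q"])
E
```

```text
[0.42766273 0.38327029 0.06352236] [-5.08945941e-05  9.93223023e-01  1.16224023e-01  1.01341394e-05] [-0.6093321  -0.71720837  1.81647481] 13.981153364726568 [6.09511321e-01 3.87580254e-01 1.71604937e+00 9.29645280e-05
 1.03789701e+00 1.94728585e+00]
```

Gripped (14 mm). Lift gently.

Call:
move_arm(
  increments="0 0 -0.01 0 0 0;0 0 -0.03 0 0 0;0 0 -0.06 0 0 0;0 0 -0.1 0 0 0;0 0 -0.15 0 0 0;0 0 -0.2 0 0 0;0 0 -0.25 0 0 0;0 0 -0.3 0 0 0;0 0 -0.35 0 0 0;0 0 -0.39 0 0 0;0 0 -0.42 0 0 0;0 0 -0.43 0 0 0;0 0 -0.43 0 0 0;0 0 -0.43 0 0 0",
)

```text
time: 34.75
eef_pos: [0.4271, 0.3829, 0.2774]
eef_rot: [0.0, 0.993, 0.116, -0.001]
ft_force: [0.9, -0.8, -4.0]
opening: 0.145
grip_force: 60.0
```

```bash
python3 - <<'E'
from h import *;from rig import *
s=sense();print(s["eef_pos"],s["eef_rot"],s["ft_force"],s["moment"],s["opening"]*94)
c=camera("scene");cv2.imwrite("pics/s10.png",c["image"][:,:,::-1])
print(inc(s,[.5757,.002,.28],Rt(-2.1)))
E
```

```text
[0.42709591 0.38285684 0.27742259] [ 4.63706602e-04  9.93211648e-01  1.16317023e-01 -8.70045410e-04] [ 0.85999129 -0.76824518 -3.97705104] [ 0.34652516  0.13238409 -0.02734482] 13.587617224983502
[ 0.113  0.81  -0.005  0.001  0.002  0.344]
```

View pics/s10.png

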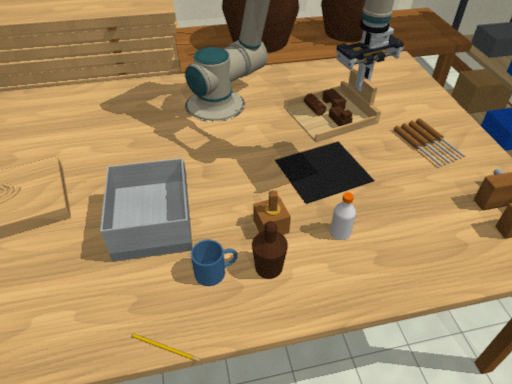

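The tray is held level with all three blanks (around (330,105)); the mat lies bare at (323,170). Carry it over.

Call:
move_arm(
  increments="0.002 0.02 0 0 0 0.01;0.008 0.06 0 0 0 0.03;0.017 0.12 0 0 0 0.05;0.028 0.2 0 0 0 0.08;0.04 0.28 0 0 0 0.12;0.05 0.36 0 0 0 0.15;0.06 0.44 0 0 0 0.19;0.073 0.52 0 0 0 0.22;0.084 0.6 0 0 0 0.25;0.094 0.67 0 0 0 0.28;0.1 0.73 0 0 0 0.31;0.107 0.77 0 0 0 0.33;0.112 0.8 0 0 0 0.343;0.113 0.81 0 0 0 0.343;0.113 0.81 0 0 0 0.343;0.113 0.81 0 0 0 0.343",
)

```text
time: 36.4
eef_pos: [0.5757, 0.0031, 0.2783]
eef_rot: [-0.0, 1.0, -0.018, -0.0]
ft_force: [-0.1, 1.1, -3.5]
opening: 0.144
grip_force: 60.0
```

```bash
python3 - <<'E'
from h import *;from rig import *
s=sense();print(s["eef_pos"],s["q"],s["opening"]*94)
c=camera("top");np.savez("t11.npz",**c);W=cloud(c);Z=W[...,2];im=c["image"].astype(int)
m=(im.sum(-1)<110)&(Z<.012)&(np.hypot(W[...,0]-.452,W[...,1]-.29)<.19)
k,l,st,_=cv2.connectedComponentsWithStats(m.astype(np.uint8));i=1+st[1:,4].argmax();print("mat",st[i,4],rect(W,l==i))
cv2.imwrite("pics/t11.png",c["image"][:,:,::-1])
ey=np.array([.0366,.9993]);lip=np.array([.568,-.201])
for th,zl in((0,.17),(12,.155),(24,.15),(36,.142),(48,.132),(56,.125)):
    t=np.radians(th);u=.203*np.cos(t)-.055*np.sin(t);z=zl+.203*np.sin(t)+.055*np.cos(t)
    print(th,inc(s,[*(lip+u*ey),z],Rt(-2.1,th)))
E
```

```text
[0.57566788 0.00314496 0.27834399] [-1.15909661e-01  2.46594232e-01  1.36798321e+00  7.69322122e-04
  1.52784261e+00  1.49031640e+00] 13.552779140259315
mat 86 (array([447.3, 302.9]), array([34.2, 64.3]), 52.4)
0 [-0.     0.003  0.107 -0.001  0.001  0.002]
12 [-0.     0.034  0.055  0.266  0.001  0.001]
24 [-0.     0.082 -0.009  0.532  0.001  0.001]
36 [-0.001  0.145 -0.055  0.799  0.001  0.001]
48 [-1.000e-03  2.190e-01 -8.300e-02  1.066e+00  2.000e-03  1.000e-03]
56 [-1.000e-03  2.730e-01 -9.200e-02  1.243e+00  2.000e-03  1.000e-03]
```

View pics/t11.png

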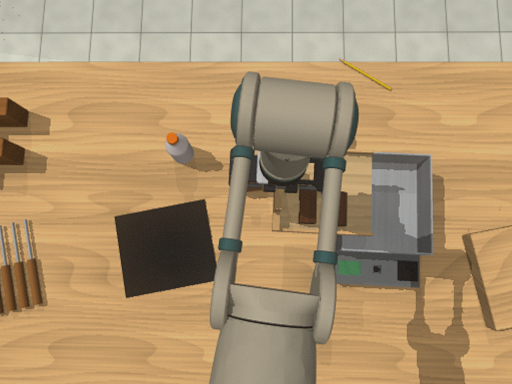

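The tray's lip (column 372) is over the pan (343–432) and the bare mat's corners are (117,217), (206,202), (217,282), (125,297). Tip in two calls.

Call:
move_arm(
  increments="0 0.003 0.03 0 0 0;0 0.003 0.08 0 0 0;0 0.005 0.1 0.03 0 0;0 0.01 0.095 0.08 0 0;0 0.018 0.08 0.15 0 0;0 0.027 0.067 0.21 0 0;0 0.034 0.055 0.266 0 0;0 0.045 0.04 0.33 0 0;0 0.056 0.024 0.4 0 0;0 0.068 0.008 0.465 0 0;0 0.082 -0.009 0.532 0 0;0 0.096 -0.021 0.6 0 0;0 0.113 -0.032 0.665 0 0;0 0.129 -0.044 0.73 0 0;0 0.145 -0.055 0.8 0 0;0 0.145 -0.055 0.8 0 0;0 0.145 -0.055 0.8 0 0;0 0.145 -0.055 0.8 0 0",
)

```text
time: 38.25
eef_pos: [0.5735, -0.0696, 0.3063]
eef_rot: [-0.308, 0.951, -0.017, 0.006]
ft_force: [-0.4, 0.4, -3.3]
opening: 0.145
grip_force: 60.0
```

```bash
python3 - <<'E'
from h import *;from rig import *
s=sense();print(s["eef_pos"],s["q"],s["ft_force"],s["opening"]*94)
ey=np.array([.0366,.9993]);lip=np.array([.568,-.201])
for th,zl in((36,.142),(42,.137),(48,.132),(54,.125)):
    t=np.radians(th);u=.203*np.cos(t)-.055*np.sin(t);z=zl+.203*np.sin(t)+.055*np.cos(t)
    print(th,inc(s,[*(lip+u*ey),z],Rt(-2.1,th)))
E
```

```text
[ 0.57348229 -0.06955355  0.30632281] [-0.59461019  0.36149957  1.31234775  0.53615492  1.79869325  1.04582272] [-0.38310279  0.43508101 -3.32833199] 13.611758323216396
36 [-0.001  0.     0.001  0.002  0.     0.002]
42 [-0.001  0.02  -0.033  0.135  0.     0.002]
48 [-0.001  0.044 -0.065  0.268  0.001  0.002]
54 [-0.001  0.074 -0.091  0.402  0.001  0.002]
```

Call:
move_arm(
  increments="0 0.005 -0.008 0.035 0 0;0 0.012 -0.02 0.08 0 0;0 0.02 -0.033 0.135 0 0;0 0.032 -0.049 0.2 0 0;0 0.044 -0.065 0.268 0 0;0 0.06 -0.078 0.335 0 0;0 0.074 -0.091 0.402 0 0;0 0.074 -0.091 0.402 0 0;0 0.074 -0.091 0.402 0 0;0 0.074 -0.091 0.402 0 0;0 0.074 -0.091 0.402 0 0;0 0.074 -0.091 0.402 0 0;0 0.074 -0.091 0.402 0 0",
)

```text
time: 39.55
eef_pos: [0.5715, -0.1263, 0.3215]
eef_rot: [-0.454, 0.891, -0.016, 0.008]
ft_force: [0.5, -0.5, -3.3]
opening: 0.144
grip_force: 60.0
```

```bash
python3 - <<'E'
from h import *;from rig import *
s=sense();print(s["eef_pos"],s["q"],s["ft_force"],s["opening"]*94)
c=camera("scene");cc=camera("wrist");cv2.imwrite("pics/s12.png",np.hstack([c["image"][100:340,40:340],cc["image"][::2,::2][:240]*1 if False else cv2.resize(cc["image"],(320,240))])[:,:,::-1])
E
```

```text
[ 0.57148033 -0.12628009  0.32152938] [-0.76555443  0.50922889  1.24417746  0.72919716  2.00849564  0.94219263] [ 0.49952476 -0.4825644  -3.26964235] 13.568338406509108
```

View pics/s12.png

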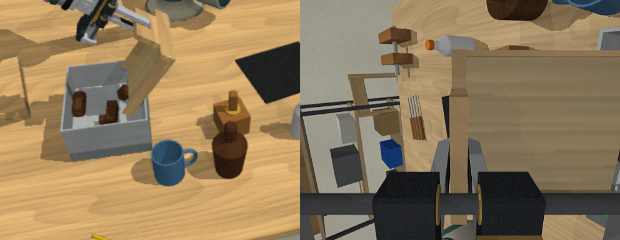

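All three blanks lie in the pan ((78,103), (108,117), (123,92)), and the tray is empty. Retract upward, level, and go back.

```bash
python3 - <<'E'
from h import *;from rig import *
s=sense();p=s["eef_pos"]
print(inc(s,[p[0],p[1],p[2]+.06],Rt(-2.1,54)));print(inc(s,[p[0],p[1]+.12,.38],Rt(-2.1,12)))
c=np.load("t11.npz");W=cloud(c)
P=np.array([pix(c,u,v,.003)[:2]*1000 for u,v in((117,216.5),(206,201.5),(217,281.5),(125,297))]).astype(np.float32)
print(P,cv2.minAreaRect(P))
im=c["image"].astype(int);Z=W[...,2]
m=np.zeros(Z.shape,np.uint8);m[190:305,105:225]=im[190:305,105:225].sum(-1)<150
cn=max(cv2.findContours(m,0,2)[0],key=cv2.contourArea)[:,0]
Q=np.array([pix(c,u,v,.003)[:2]*1000 for u,v in cn]).astype(np.float32);print(cv2.minAreaRect(Q))
E
```

```text
[ 0.    -0.097 -0.07  -0.001  0.001  0.001]
[-0.009 -0.236  0.125 -0.935  0.     0.001]
[[534.09595 426.80814]
 [577.96295 185.62212]
 [365.5543  149.94893]
 [321.39233 391.93292]] ((449.67767333984375, 288.77752685546875), (215.5111083984375, 248.89271545410156), 10.308295249938965)
((452.493408203125, 290.32403564453125), (216.19000244140625, 247.2180938720703), 11.644514083862305)
```

Call:
move_arm(
  increments="0 -0.02 -0.014 0 0 0;0 -0.05 -0.035 0 0 0;0 -0.097 -0.07 0 0 0;0 -0.12 -0.06 -0.1 0 0;0 -0.15 -0.02 -0.25 0 0;0 -0.18 0.03 -0.4 0 0;0 -0.2 0.06 -0.55 0 0;0 -0.22 0.09 -0.7 0 0;-0.009 -0.236 0.125 -0.85 0 0;-0.009 -0.236 0.125 -0.935 0 0;-0.009 -0.236 0.125 -0.935 0 0;-0.009 -0.236 0.125 -0.935 0 0;-0.009 -0.236 0.125 -0.935 0 0",
)

```text
time: 40.95
eef_pos: [0.5712, -0.0077, 0.3797]
eef_rot: [-0.105, 0.994, -0.019, 0.001]
ft_force: [0.3, -0.4, -3.1]
opening: 0.141
grip_force: 60.0
```

```bash
python3 - <<'E'
from h import *;from rig import *
s=sense();print(s["eef_pos"],s["q"])
print(inc(s,[.4277,.3833,.30],Rt(13.3)),inc(s,[.50,.20,.30],Rt(6)))
c=camera("top");np.savez("t13.npz",**c)
g=cv2.resize(c["image"].sum(-1).astype(np.float32),None,fx=4,fy=4,interpolation=cv2.INTER_CUBIC)
m=np.zeros(g.shape,np.uint8);m[760:1220,420:900]=g[760:1220,420:900]<220
cn=max(cv2.findContours(m,0,1)[0],key=cv2.contourArea)[:,0]
Q=np.array([pix(c,(u+.5)/4-.5,(v+.5)/4-.5,.003)[:2]*1000 for u,v in cn]).astype(np.float32)
r=cv2.minAreaRect(Q);print(r)
ctr=np.array(r[0]);a=np.radians(12);E=np.array([[np.cos(a),np.sin(a)],[-np.sin(a),np.cos(a)]]);L=(Q-ctr)@E.T
for ax in(0,1):
  for sg in(1,-1):
    k=(sg*L[:,ax]>(90 if ax==0 else 105))&(abs(L[:,1-ax])<85)
    f=np.polyfit(L[k,1-ax],L[k,ax],1);ang=12+np.degrees(np.arctan(f[0]))*(1 if ax==1 else -1);print(ax,sg,k.sum(),f[1],ang)
E
```

```text
[ 0.57124612 -0.00774099  0.37972318] [-0.27700595  0.23422351  1.16570343  0.20981971  1.7887609   1.37266035]
[-0.316 -0.72   0.318 -0.267 -0.035 -0.343] [-0.158 -0.367  0.242 -0.268 -0.018 -0.181]
((452.59417724609375, 290.20391845703125), (218.8019256591797, 249.1570587158203), 11.670500755310059)
0 1 246 108.59824487495169 11.701495742342704
0 -1 254 -108.38260462549009 11.690904015492213
1 1 253 123.89978175697158 11.647042630260989
1 -1 250 -123.60273979523801 11.738644113471771
```

Call:
move_arm(
  increments="-0.01 -0.03 0.02 -0.1 0 -0.02;-0.03 -0.08 0.05 -0.2 0 -0.05;-0.06 -0.15 0.1 -0.267 0 -0.08;-0.1 -0.22 0.15 -0.267 -0.018 -0.12;-0.13 -0.29 0.2 -0.267 -0.018 -0.15;-0.15 -0.34 0.23 -0.267 -0.018 -0.18;-0.158 -0.367 0.242 -0.267 -0.018 -0.18;-0.158 -0.367 0.242 -0.267 -0.018 -0.18;-0.158 -0.367 0.242 -0.267 -0.018 -0.18;-0.158 -0.367 0.242 -0.267 -0.018 -0.18",
)

```text
time: 42.0
eef_pos: [0.5011, 0.1989, 0.3003]
eef_rot: [0.001, 0.999, 0.051, 0.001]
ft_force: [0.6, 0.5, -2.6]
opening: 0.148
grip_force: 60.0
```

```bash
python3 - <<'E'
from h import *;from rig import *
s=sense();print(s["eef_pos"],s["eef_rot"])
for z in (.2,.09,.068):print(inc(s,[.4315,.3877,z],Rt(11.7)))
E
```

```text
[0.50106573 0.19886482 0.30028091] [5.09328595e-04 9.98674275e-01 5.14639510e-02 9.46164187e-04]
[-0.1   -0.39   0.2    0.002 -0.002 -0.129]
[-0.1   -0.39   0.42   0.002 -0.002 -0.129]
[-0.1   -0.39   0.464  0.002 -0.002 -0.129]
```

Call:
move_arm(
  increments="-0.01 -0.04 0.02 0 0 -0.01;-0.03 -0.11 0.06 0 0 -0.04;-0.05 -0.2 0.1 0 0 -0.07;-0.07 -0.28 0.15 0 0 -0.1;-0.09 -0.35 0.19 0 0 -0.125;-0.1 -0.39 0.22 0 0 -0.129;-0.1 -0.39 0.25 0 0 -0.129;-0.1 -0.39 0.3 0 0 -0.129;-0.1 -0.39 0.35 0 0 -0.129;-0.1 -0.39 0.39 0 0 -0.129;-0.1 -0.39 0.42 0 0 -0.129;-0.1 -0.39 0.42 0 0 -0.129;-0.1 -0.39 0.42 0 0 -0.129;-0.1 -0.39 0.42 0 0 -0.129;-0.1 -0.39 0.42 0 0 -0.129",
)

```text
time: 43.5
eef_pos: [0.4307, 0.3893, 0.0909]
eef_rot: [-0.0, 0.995, 0.103, 0.001]
ft_force: [-0.4, -0.1, -2.9]
opening: 0.152
grip_force: 60.0
```

```bash
python3 - <<'E'
from h import *;from rig import *
s=sense();print(s["eef_pos"],s["eef_rot"])
for z in (.07,.065):print(inc(s,[.4315,.3877,z],Rt(11.7)))
E
```

```text
[0.43074698 0.38932607 0.09088834] [-3.42456170e-04  9.94679376e-01  1.03008291e-01  1.45386479e-03]
[ 0.001  0.004  0.042 -0.    -0.004  0.003]
[ 0.001  0.004  0.052 -0.    -0.004  0.003]
```

Call:
move_arm(
  increments="0.001 0.003 0.02 0 0 0;0.001 0.003 0.035 0 0 0;0.001 0.003 0.045 0 0 0;0.001 0.003 0.05 0 0 0;0.001 0.003 0.053 0 0 0;0.001 0.003 0.053 0 0 0;0.001 0.003 0.053 0 0 0;0.001 0.003 0.053 0 0 0",
)

```text
time: 44.3
eef_pos: [0.43, 0.3874, 0.0635]
eef_rot: [0.0, 0.995, 0.103, -0.0]
ft_force: [-3.4, -1.6, 4.4]
opening: 0.145
grip_force: 60.0
```

Down with ~7 N on the mat. Release, lift, look.

Call:
move_arm(
  increments="0 0 0 0 0 0;0 0 0 0 0 0;0 0 0 0 0 0;0 0 0 0 0 0;0 0 0 0 0 0;0 0 -0.1 0 0 0;0 0 -0.2 0 0 0;0 0 -0.3 0 0 0;0 0 -0.4 0 0 0;-0.2 0 -0.45 0 0 0;-0.35 0.1 -0.45 0 0 0;-0.4 0.2 -0.45 0 0 0;-0.4 0.4 -0.45 0 0 0;-0.4 0.5 -0.45 0 0 0;-0.4 0.5 -0.45 0 0 0;-0.4 0.5 -0.45 0 0 0;-0.4 0.5 -0.45 0 0 0",
  hand=0.5,
)

```text
time: 46.0
eef_pos: [0.2851, 0.0981, 0.2884]
eef_rot: [0.001, 0.995, 0.1, 0.001]
ft_force: [0.3, 0.3, 0.5]
opening: 0.5
grip_force: 0.0
```

```bash
python3 - <<'E'
from h import *;from rig import *
s=sense();print(s["eef_pos"])
c=camera("top");np.savez("t14.npz",**c);W=cloud(c);Z=W[...,2];im=c["image"]
near=np.hypot(W[...,0]-.452,W[...,1]-.29)<.17
m=near&(Z>.094)&(Z<.11);print("board",m.sum(),rect(W,m))
m=near&(Z>.024)&(Z<.034);print("wall",m.sum(),rect(W,m))
P=(W[...,0]>.44)&(W[...,0]<.69)&(abs(W[...,1]+.262)<.105)&(im.astype(int).sum(-1)<200)&(Z>.05)&(Z<.12)
k,l,st,ce=cv2.connectedComponentsWithStats(P.astype(np.uint8))
for i in range(1,k):
    if st[i,4]>40:print("pan",rect(W,l==i),np.median(Z[l==i]))
cv2.imwrite("pics/t14.png",im[:,:,::-1])
E
```

```text
[0.28505257 0.0980931  0.28843416]
board 304 (array([430.9, 386. ]), array([109.7,  16.2]), 12.1)
wall 454 (array([452.6, 284. ]), array([182.1, 197.7]), 11.8)
pan (array([ 582.1, -263.2]), array([45., 68.]), 83.6) 0.07659194157100108
pan (array([ 526. , -343.9]), array([36.5, 73. ]), 88.4) 0.07420181994486072
pan (array([ 523.4, -198.2]), array([71.6, 33.4]), 52.0) 0.07559844765971127
```

View pics/t14.png

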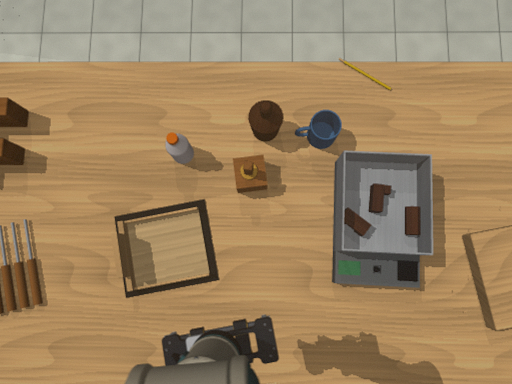

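The three blanks lie in the pan ((378,198), (412,220), (357,221)). The tray is square on its mat, within about 2 mm, and the stylus is upright in the stand at (249,171). The mug, glue and mallet are where they stood.

```bash
python3 -c "
from rig import *
print(sign_off())"
```

```text
the job is handed in; nothing more can be done
None
```

I pressed the zero button with the stylus and put the stylus back upright in its stand. All three blanks present (arch, octagon, duck) then went into the scale's pan in one tray load. The empty tray is back on its mat, about 2 mm off centre, and the job was handed in at about 46 s; no verdict was returned.

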